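# Crank the counter lift table up to the shelf

## Robot

A 7-joint arm with a two-finger parallel gripper is mounted at the origin on the work surface. World frame = base frame: x ahead of the robot, y to its left, z up, the work surface at z = 0. Lengths are in m, angles in rad, forces in N, time in s.
With the tool pointing down it reaches from about 0.35 to 0.9 m from the base axis. Payload 8.1 kg.
Tool frame: the origin (TCP) lies on the centre line of the jaws, within the pads' length; the fingertips stand r.tcp_to_tips ahead of it and the grasp point (between the pads) is the TCP (r.tcp_to_tips is the distance from the TCP to the fingertips, in m); z points along the fingers, y is the direction in which the jaws open and shut (so a half turn about z gives the same grasp; the last joint's range is limited). The gripper opens to 92 mm and grips with 3 to 60 N. Pads are 19 mm wide; open, the fingers measure 130 mm over their backs; the gripper's body (75 mm by 190 mm) begins 47 mm behind the grasp point.
Start: joints at [-1.315, 0.434, 0.025, 1.573, -0.012, 1.134, -0.075], TCP at [0.219, 0.585, 0.246] pointing down, gripper open.
Joint ranges: [-2.62, 2.62], [-0.44, 2.09], [-1.27, 1.32], [0.08, 2.57], [-1.32, 4.46], [0.12, 2], [-2.74, 2.74]. Speed limits (rad/s): [2.22, 2.22, 3.01, 3.01, 3.14, 3.14, 3.14].

## Interface

Orientations are given as a rotation vector (axis times angle).
In Python, from station import r gives the robot as it stands.
- The arm moves only by the shell command python3 -m creep 'ROWS' [FORCE]. ROWS is JSON, one flat list of numbers, 7 for each row, row after row: the turn, a rotation vector about the tool's x, y, z in degrees, then the shift along the tool's x, y, z in m, then the opening, from 0 (shut) to 1 (fully open). A call has 1 to 12 rows; each row shifts and turns the commanded pose from where the row before left it, along the tool's axes as they then stand; what a row does not reach is not made up. A row lasts 1/8 s, in which the tool goes at most 62.5 mm and 10.7 degrees, less where a joint would pass 70% of its speed; a pose out of reach is approached as far as the arm can. A call with a gripper value outside its range is refused whole. The fingers move at their own pace and stop on an object; FORCE is the grip in N (left out, the last holds). Time passes only in rows, so rows that do not move let the fingers close. It gives the time, the measured TCP pose, the force and the opening at its end, in the units of the state.
- r.get_state(): the state, without advancing time (a new reading comes with each control period).
- r.camera(name): name is "scene" or "top"; returns (picture, depth): 384x512x3 uint8, red, green, blue; 384x512 float32, m along the optical axis (not along the pixel's ray), 0 where there is no reading.
- r.camera_params(name): a dict with "camera_matrix" (3x3 intrinsics, pixels), "k1" (the pictures are not rectified: a ray, as slopes to the right and down, at radius r is drawn at 1 + k1 r^2 times it, then the intrinsics apply), "R" (3x3) and "t" (3): a world point X has camera coordinates R X + t. Camera axes: x right, y down, z forward; pixel columns grow to the right and rows downward; lengths in m; the calibration is good to about 2 mm. A picture is of the moment at which its call begins. camera_params takes no time and is no camera call.
- r.finish_job(): hands the job in, once; it reports no verdict.
The state is a dict: "t": time; "joint_pos": joint angles; "dq": joint speeds; "joint_torque": joint torques, N m; "ee_pos": TCP position; "orientation": TCP orientation; "force": force on the tool from outside, world axes, zero at the start; "torque": the same for the moment, N m; "gripper_width": finger opening in m.
Only numpy, scipy, OpenCV 4.12 (cv2) and the standard library are available. Lean on these libraries where they do the work, as an engineer would, in place of code of your own. Each camera call takes 0.05 s, during which the arm holds its last target.

## Task

Pick up the loose hand crank, seat it gently and fully on the square shaft end of the lift table, and without forcing it wind the platform up until it is flush with the wooden shelf beside it, never letting the crank come off the shaft and never pushing the platform itself. Leave the crank seated on the shaft and the other goods where they are.

Things in the scene. Friction and masses are not known exactly. Their poses are not given: they have to be found in the camera images.
- crank: Loose dark steel hand crank, 0.35 kg, standing on its hub, handle up. Origin: centre of the hub's underside; z up, x along the arm to the handle. Hub 36 x 36 mm, 30 mm high; in its underside a 17.8 mm square socket, 25 mm deep, sides along x and y, no bevel. Arm 18 mm wide, 25 to 30 mm above the origin, 76 mm long from the axis.
- crank_boss (a point): Middle of the bright steel boss on top of the crank's hub, to carry it by: 24 x 24 mm, sides along the crank's x and y, from 30 to 56 mm above the crank's origin; this point is 43 mm above it, on the crank's axis.
- crank_handle (a point): Middle of the crank's handle: black upright sleeve, 22 mm diameter, that spins freely on its pin, 65 mm from the crank's axis, from 34 to 76 mm above the crank's origin; this point is 56 mm above it.
- lift: Lift table, bolted down: 220 x 300 mm base, grey gearbox 85 x 85 mm, 100 mm high, and the platform beside it towards y. Origin: on the table, under the shaft's axis. Clockwise turning of the shaft, seen from above, raises the platform 10 mm per turn; it takes about 0.15 N m (2.5 N at the handle) and stays where left. About 2.5 to 4 turns are needed; the travel goes on well past the shelf.
- shaft_seat (a point): On the vertical shaft's axis, on top of the gearbox's round rubber collar (48 mm diameter), where the crank's underside rests when seated. The shaft is 16 mm square to 15 mm above this, then round (15.4 mm) to 20, then a cone to 24 mm. The square's angle differs each time and not given by these axes: see it, or turn the crank on it under light pressure till it drops.
- platform: The lift's aluminium platform, 190 x 170 x 10 mm; origin in the middle of its top face. It moves straight up and down and starts lower than the shelf.
- platform_edge (a point): Middle of the platform's edge next to the shelf, on its top face.
- shelf_edge (a point): Middle of the edge next to the platform of the fixed wooden shelf (210 x 190 mm, top about 0.1 m above the table), on its top face. It differs in height each time.
- tub_a: Bystander: tub with lid, 74 mm diameter, 112 mm high, on the shelf; origin under its centre.
- tub_b: Bystander: tub like the other, on the shelf; origin under its centre.
- jar: Bystander: white jar, 62 mm diameter, 60 mm high; origin under its centre.
- soap: Bystander: paper carton 90 x 60 x 35 mm; origin under its centre.
- wrench: Bystander: flat wrench 170 mm long lying on the counter.
- tape: Bystander: cardboard ring 90 mm diameter, 30 mm high; origin under its centre.
- spray: Bystander: bottle 52 mm diameter, 170 mm high; origin under its centre.

How it is judged:
On the way:
1. the crank is fully seated on the shaft (horizontal distance between crank and shaft_seat below 0.004 m and z of crank in the frame of shaft_seat between -0.004 and 0.004 m), for 0.2 s.
At the end, for the whole second after the job is handed in: The platform's top is within 4 mm of the shelf's height, and the crank is at rest, fully seated on the shaft (underside within 4 mm of the collar, centred within 4 mm) (z of platform_edge in the frame of shelf_edge between -0.004 and 0.004 m and horizontal distance between crank and shaft_seat below 0.004 m and z of crank in the frame of shaft_seat below 0.004 m and linear speed of crank below 0.02 m/s); the robot touches nothing.
It fails at once if the crank comes off the shaft (raised more than 12 mm) once the platform has been wound more than 8 mm (distance of platform_edge from where it was at the start of the episode above 0.008 m and (z of crank in the frame of shaft_seat above 0.012 m or horizontal distance between crank and shaft_seat above 0.01 m)).
It fails at once if the platform is pushed by the robot with more than 10 N (contact force between any of the fingers, the arm and platform above 10 N).
It fails at once if a bystander is moved more than 30 mm (distance of any of tub_a, tub_b, jar, soap, wrench, tape, spray from where it was at the start of the episode above 0.03 m).
It fails at once if the crank is pressed with more than 40 N on the lift table while it is not yet down on the square (6 mm or more above its seat) (contact force between crank and lift above 40 N and z of crank in the frame of shaft_seat above 0.006 m).
It fails at once if the crank is forced against the lift table with more than 75 N (contact force between crank and lift above 75 N).
It also fails if it takes over 72 s, if anything falls off the work surface, if the arm or the gripper's body presses on something with over 40 N, if the wrist force passes 120 N, or if a joint passes its speed limit or range.

## Working session

There is one attempt and no reset: what is moved stays moved. The work goes in short steps, Python scripts to look and compute and a shell command to move; the robot and the scene stay as the last step left them, time stands still between calls to the robot, and variables do not carry over. Pictures are saved under pics/ and viewed, and the job is handed in when it is done.

```bash
ls; mkdir -p pics
python3 - <<'E'
from station import r
import cv2
print(r.get_state(), r.tcp_to_tips)
for n in("scene","top"):
    p,d=r.camera(n); cv2.imwrite(f"pics/{n}0.png",p[:,:,::-1]); 
    import numpy as np; np.savez(f"{n}0.npz",p=p,d=d)
    print(n,r.camera_params(n))
E
```

```text
pics
{'t': 0.0, 'joint_pos': array([-1.31457893,  0.43521021,  0.02496915,  1.57407608, -0.01159647,
        1.13397743, -0.07508502]), 'dq': array([ 2.58206528e-04, -6.85403487e-04, -9.13388765e-05,  2.45498294e-03,
        6.30557810e-04,  2.80961761e-04, -3.28656895e-04]), 'joint_torque': array([-3.64398575e-04, -6.67855740e+01,  9.84869041e-01, -3.14454103e+01,
       -6.05722144e-02,  4.30229539e-02,  1.79041108e-04]), 'ee_pos': array([0.21936529, 0.58474245, 0.24496096]), 'orientation': array([-5.60663115e-01, -3.09102247e+00,  2.38802543e-03]), 'force': array([-0.25488887, -0.47139588,  0.2057172 ]), 'torque': array([ 0.06999591, -0.08530722,  0.03628826]), 'gripper_width': 0.09138705806155414} 0.019
scene {'camera_matrix': array([[356.1162209 ,   0.        , 254.12720881],
       [  0.        , 356.1162209 , 190.3804348 ],
       [  0.        ,   0.        ,   1.        ]]), 'k1': -0.04905197542938932, 'R': array([[ 0.82202465,  0.56944901,  0.00181797],
       [ 0.37780444, -0.54298305, -0.74995547],
       [-0.42607427,  0.61716872, -0.66148581]]), 't': array([-0.51388332, -0.13803447,  1.60454416])}
top {'camera_matrix': array([[352.19464064,   0.        , 253.1878208 ],
       [  0.        , 352.19464064, 191.58714537],
       [  0.        ,   0.        ,   1.        ]]), 'k1': -0.07424409821785903, 'R': array([[ 0.00349137, -0.99939213, -0.03468685],
       [-0.99761239, -0.00108846, -0.06905306],
       [ 0.06897333,  0.03484512, -0.99700978]]), 't': array([0.03991774, 0.59419059, 1.01896812])}
```

View pics/scene0.png

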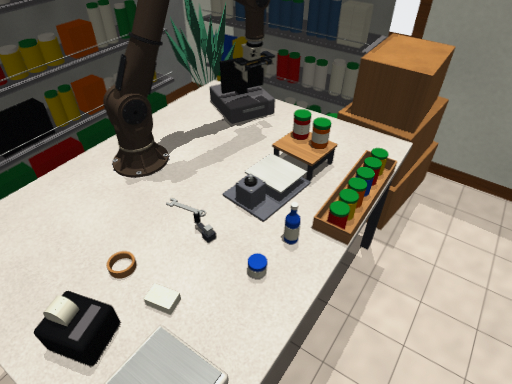

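View pics/top0.png

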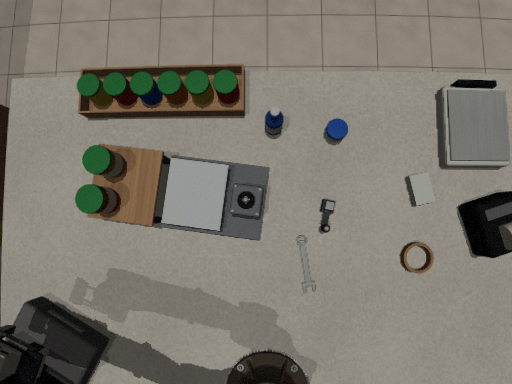

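```bash
cat > h.py <<'E'
import numpy as np,cv2
from station import r
def ray(n,u,v):
    c=r.camera_params(n);K=c["camera_matrix"]
    xd=np.array([(u-K[0,2])/K[0,0],(v-K[1,2])/K[1,1]])
    p=cv2.undistortPoints(np.array([[[u,v]]],float),K,np.array([c["k1"],0,0,0.]))[0,0]
    R,t=c["R"],c["t"]
    return -R.T@t, R.T@np.array([p[0],p[1],1.])
def atz(n,u,v,z):
    o,d=ray(n,u,v); return o+d*(z-o[2])/d[2]
def atd(n,u,v,dep):
    o,d=ray(n,u,v); return o+d*dep[int(round(v)),int(round(u))]
def proj(n,X):
    c=r.camera_params(n)
    rv=cv2.Rodrigues(c["R"])[0]
    return cv2.projectPoints(np.array(X,float).reshape(-1,1,3),rv,c["t"],c["camera_matrix"],np.array([c["k1"],0,0,0.]))[0][:,0]
def crop(p,x0,y0,x1,y1,s,name):
    cv2.imwrite("pics/"+name,cv2.resize(p[y0:y1,x0:x1,::-1],None,fx=s,fy=s,interpolation=cv2.INTER_CUBIC))
E
python3 - <<'E'
from h import *
p=np.load("top0.npz")["p"]
crop(p,300,190,350,240,12,"c1.png")
crop(p,220,170,270,230,10,"c2.png")
p=np.load("scene0.npz")["p"]
crop(p,180,195,230,250,10,"c3.png")
crop(p,225,165,285,215,12,"c4.png")
E
```

```text
(no output)
```

View pics/c1.png

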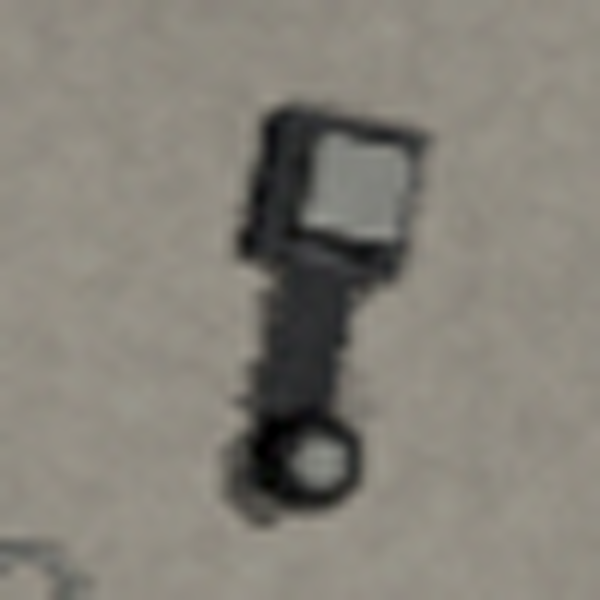

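View pics/c2.png

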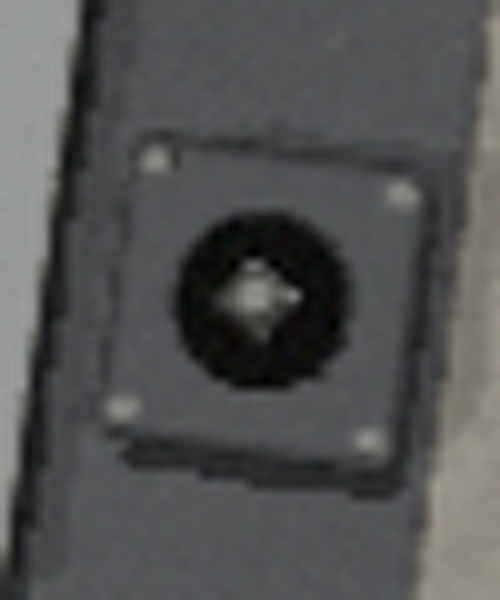

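View pics/c3.png

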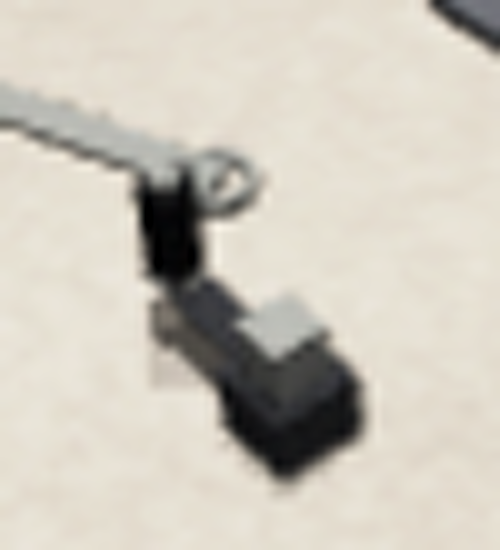

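View pics/c4.png

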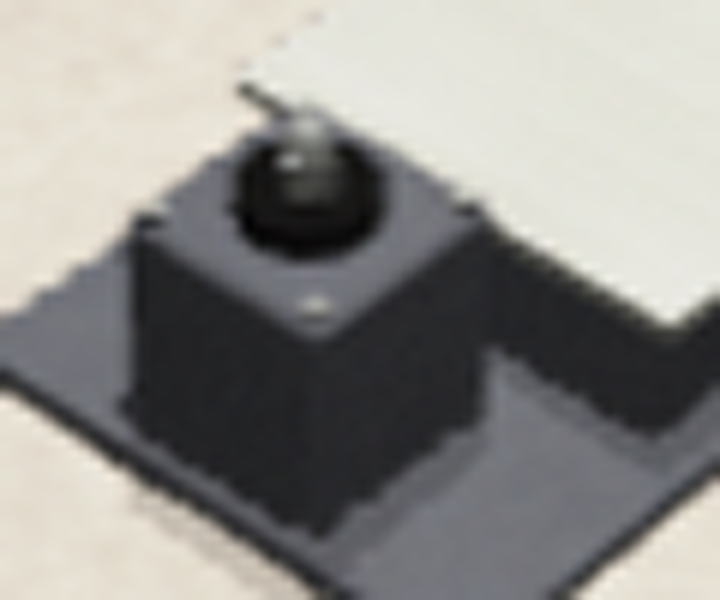

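Run:
```python
from h import *
np.set_printoptions(precision=4,suppress=True)
D=np.load("top0.npz")["d"]; S=np.load("scene0.npz")["d"]
f=lambda x,y,x0,y0,s:((x+.5)/s-.5+x0,(y+.5)/s-.5+y0)
for x,y,z in [(360,188,.056),(308,461,.076),(322,135,.056),(410,147,.056),(402,242,.056),(300,228,.056)]:
    u,v=f(x,y,300,190,12); print("crank",atz("top",u,v,z),atd("top",u,v,D))
for x,y in [(195,300),(263,230),(263,370),(330,300),(257,297),(155,160),(400,195),(370,440),(122,408)]:
    u,v=f(x,y,220,170,10); print("lift",x,y,atd("top",u,v,D))
for x,y in [(257,258),(300,297),(262,340),(217,297)]:
    u,v=f(x,y,220,170,10); print("sq",atz("top",u,v,.124))
for u,v in [(170,200),(190,200),(210,200),(222,190),(150,160),(140,200),(158,190)]: print("plat/shelf",u,v,atd("top",u,v,D))
# scene depth cloud around shaft & platform
print(atd("scene",250+.2,165+15,S))
for u,v in [(265,175),(280,170),(290,180),(300,150),(310,150),(320,150)]:print("sc",u,v,atd("scene",u,v,S))
u,v=f(285,328,180,195,10);print("boss scene",atz("scene",u,v,.056),atd("scene",u,v,S))
```

```text
crank [ 0.5532 -0.1767  0.056 ] [ 0.5532 -0.1766  0.0564]
crank [ 0.4896 -0.1605  0.076 ] [ 0.4897 -0.1597  0.0807]
crank [ 0.5657 -0.1679  0.056 ] [ 0.5658 -0.1683  0.0534]
crank [ 0.5629 -0.1887  0.056 ] [ 0.5638 -0.193   0.0334]
crank [ 0.5405 -0.1865  0.056 ] [ 0.541  -0.1916  0.0292]
crank [ 0.5437 -0.1625  0.056 ] [ 0.5441 -0.1655  0.038 ]
lift 195 300 [0.5664 0.0763 0.1096]
lift 263 230 [0.5853 0.058  0.1101]
lift 263 370 [0.5474 0.0576 0.1135]
lift 330 300 [0.5665 0.0399 0.1092]
lift 257 297 [0.566  0.0581 0.135 ]
lift 155 160 [0.6049 0.088  0.103 ]
lift 400 195 [0.5954 0.0211 0.1027]
lift 370 440 [0.5288 0.0291 0.104 ]
lift 122 408 [0.5373 0.0968 0.1   ]
sq [0.5769 0.0588 0.124 ]
sq [0.5666 0.0473 0.124 ]
sq [0.5551 0.0574 0.124 ]
sq [0.5665 0.0694 0.124 ]
plat/shelf 170 200 [0.5666 0.277  0.0676]
plat/shelf 190 200 [0.5668 0.2194 0.0666]
plat/shelf 210 200 [0.5668 0.1618 0.0689]
plat/shelf 222 190 [0.5953 0.1281 0.0675]
plat/shelf 150 160 [0.6763 0.3263 0.1033]
plat/shelf 140 200 [0.5649 0.3533 0.0993]
plat/shelf 158 190 [0.6    0.333  0.0018]
[0.5715 0.0515 0.1177]
sc 265 175 [0.5646 0.1635 0.0639]
sc 280 170 [0.6001 0.2195 0.0692]
sc 290 180 [0.6636 0.1914 0.066 ]
sc 300 150 [0.6191 0.345  0.103 ]
sc 310 150 [0.6511 0.3742 0.0991]
sc 320 150 [0.6866 0.3961 0.1008]
boss scene [ 0.5561 -0.1783  0.056 ] [ 0.5571 -0.1793  0.0575]
```

```bash
python3 -m creep '[0,0,-6.3,0,0,0,1, 0,0,0,-0.032,-0.041,0,1, 0,0,0,-0.032,-0.041,0,1, 0,0,0,-0.032,-0.041,0,1, 0,0,0,-0.032,-0.041,0,1, 0,0,0,-0.032,-0.041,0,1, 0,0,0,-0.032,-0.041,0,1]' 20
```

```text
t: 0.98
ee_pos: [0.3454, 0.2977, 0.2456]
orientation: [-0.39, -3.117, 0.0]
force: [1.0, -1.0, -0.9]
gripper_width: 0.0916
```

```bash
python3 -m creep '[0,0,0,-0.0319,-0.0408,0,1, 0,0,0,-0.0319,-0.0408,0,1, 0,0,0,-0.0319,-0.0408,0,1, 0,0,0,-0.0319,-0.0408,0,1, 0,0,0,-0.0319,-0.0408,0,1, 0,0,0,-0.0319,-0.0408,0.01,1, 0,0,0,-0.0319,-0.0408,0.02,1, 0,0,0,-0.0319,-0.0408,0.02,1, 0,0,0,-0.0319,-0.0408,0.02,1, 0,0,0,-0.0319,-0.0408,0.02,1, 0,0,0,0,0,0,1]'
python3 - <<'E'
from h import *
print(r.get_state()['joint_pos'])
p,d=r.camera("top");crop(p,280,160,380,260,6,"c5.png")
p,d=r.camera("scene");crop(p,160,170,260,270,6,"c6.png")
E
```

```text
t: 2.35
ee_pos: [0.5529, -0.1791, 0.1538]
orientation: [-0.399, -3.114, 0.004]
force: [-0.8, -0.1, -0.4]
gripper_width: 0.0919
[-0.06770407  0.47363253  0.4048612   1.81529448 -0.2274496   0.90082582
  1.75574861]
```

View pics/c6.png

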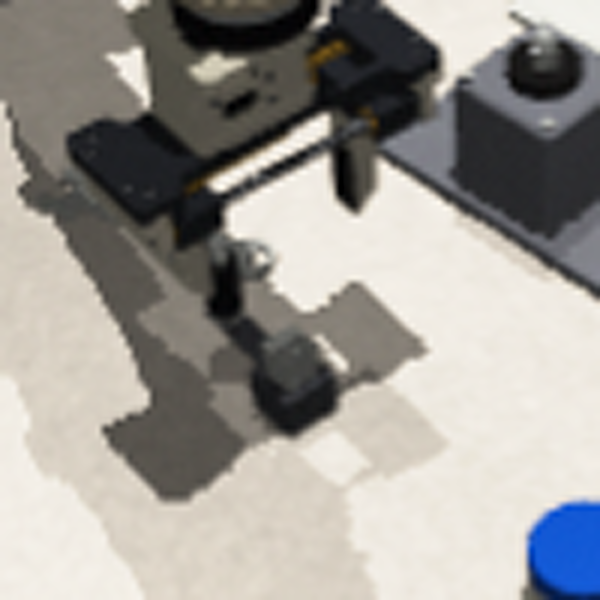

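```bash
python3 -m creep '[0,0,0,0,0.0015,0.025,1, 0,0,0,0,0,0.03,1, 0,0,0,0,0,0.03,1, 0,0,0,0,0,0.0165,1, 0,0,0,0,0,0,1]'
python3 - <<'E'
from h import *
p,d=r.camera("scene");crop(p,160,170,260,270,6,"c7.png")
E
```

```text
t: 3.08
ee_pos: [0.5536, -0.1719, 0.0538]
orientation: [-0.388, -3.116, -0.001]
force: [-0.3, -0.4, -1.0]
gripper_width: 0.0918
```

View pics/c7.png

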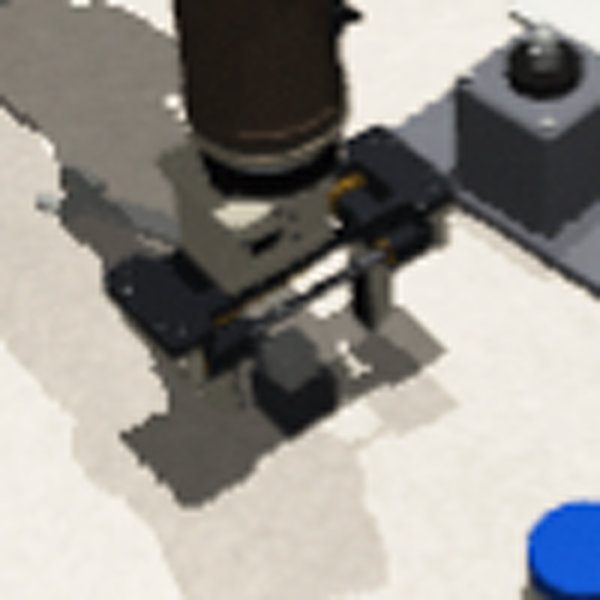

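```bash
python3 -m creep '[0,0,0,0,-0.005,0,1, 0,0,0,0,0,0,0.5, 0,0,0,0,0,0,0.3, 0,0,0,0,0,0,0.1]' 12; python3 -m creep '[0,0,0,0,0,0,0, 0,0,0,0,0,0,0, 0,0,0,0,0,0,0]' 40
```

```text
t: 3.62
ee_pos: [0.5529, -0.1778, 0.0544]
orientation: [0.39, 3.117, 0.0]
force: [-0.4, 0.3, 0.6]
gripper_width: 0.0661
t: 4.0
ee_pos: [0.5527, -0.1779, 0.0542]
orientation: [-0.39, -3.117, -0.0]
force: [-0.7, -0.2, 0.4]
gripper_width: 0.0368
```

```bash
python3 -m creep '[0,0,0,0,0,0,0, 0,0,0,0,0,0,0, 0,0,0,0,0,0,0, 0,0,0,0,0,0,0]' 40
python3 -m creep '[0,0,0,0,0,-0.01,0, 0,0,0,0,0,-0.03,0, 0,0,0,0,0,-0.04,0, 0,0,0,0,0,-0.04,0, 0,0,0,0,0,-0.03,0, 0,0,0,0,0,0,0]'
python3 - <<'E'
from h import *
p,d=r.camera("scene");crop(p,160,130,280,250,5,"c8.png")
E
```

```text
t: 4.5
ee_pos: [0.5528, -0.1778, 0.0542]
orientation: [0.39, 3.117, 0.0]
force: [0.3, 0.3, -0.6]
gripper_width: 0.0236
t: 5.25
ee_pos: [0.5537, -0.1786, 0.2067]
orientation: [0.39, 3.113, -0.0]
force: [-0.6, -0.3, -3.0]
gripper_width: 0.0241
```

View pics/c8.png

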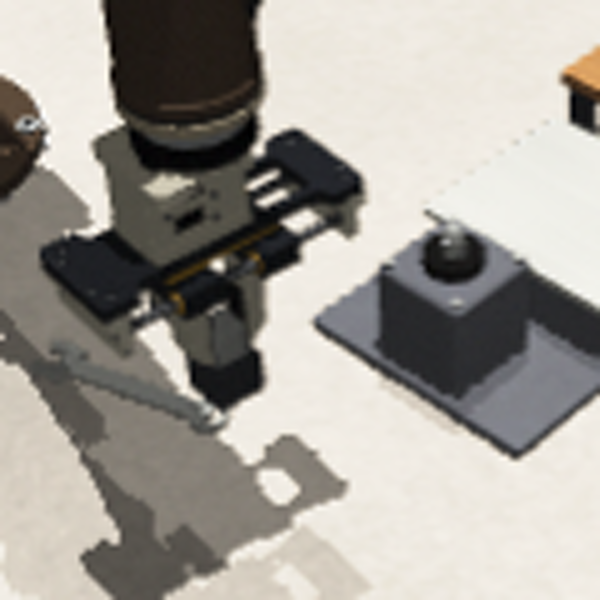

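```bash
python3 -m creep '[0,0,9.6,0,0,0,0, 0,0,9.6,0,0,0,0, 0,0,9.5,0,0,0,0, 0,0,0,0.0254,0.0302,0,0, 0,0,0,0.0254,0.0302,0,0, 0,0,0,0.0254,0.0302,0,0, 0,0,0,0.0254,0.0302,0,0, 0,0,0,0.0254,0.0302,0,0, 0,0,0,0.0254,0.0302,0,0, 0,0,0,0,0,0,0, 0,0,0,0,0,0,0]'
python3 - <<'E'
from h import *
np.set_printoptions(precision=4,suppress=True)
print(r.get_state()['joint_pos'])
f=lambda x,y,x0,y0,s:((x+.5)/s-.5+x0,(y+.5)/s-.5+y0)
for x,y,z in [(310,195,.11),(308,112,.134)]:
    u,v=f(x,y,225,165,12); print("shaft scene",atz("scene",u,v,z))
p,d=r.camera("scene");crop(p,200,120,300,220,7,"c9.png");np.savez("s9.npz",p=p,d=d)
p,d=r.camera("top");crop(p,195,150,295,250,7,"c10.png");np.savez("t9.npz",p=p,d=d)
E
```

```text
t: 6.68
ee_pos: [0.5639, 0.058, 0.203]
orientation: [-1.15, -2.922, 0.003]
force: [-0.6, -0.3, -3.8]
gripper_width: 0.0239
[-0.5729  0.4064  0.5174  1.8024 -0.2339  0.9964  0.859 ]
shaft scene [0.5694 0.0557 0.11  ]
shaft scene [0.5626 0.0645 0.134 ]
```

View pics/c9.png

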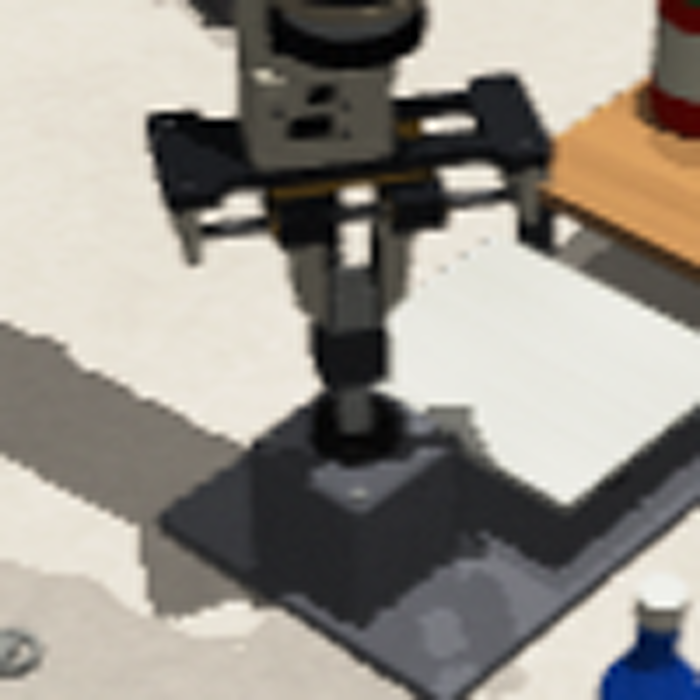

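View pics/c10.png

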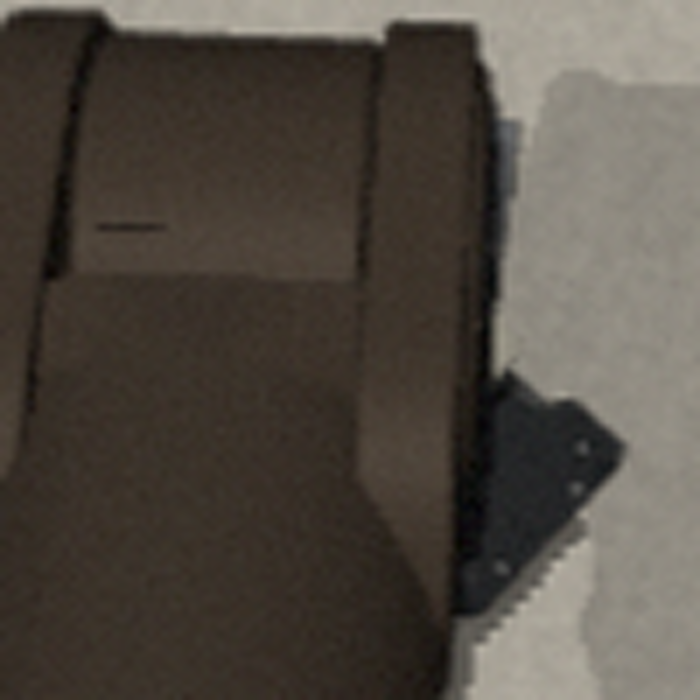

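Run:
```python
from h import *
p=np.load("s9.npz")["p"];crop(p,235,150,270,190,16,"c11.png")
for X in [(.566,.058,.11),(.566,.058,.134),(.5639,.058,.149),(.566,.058,.149)]: print(X,proj("scene",X))
```

```text
(0.566, 0.058, 0.11) [[249.99567934 180.1289525 ]]
(0.566, 0.058, 0.134) [[249.95769319 175.11487387]]
(0.5639, 0.058, 0.149) [[249.46416404 171.71508459]]
(0.566, 0.058, 0.149) [[249.9335255  171.91936269]]
```

View pics/c11.png

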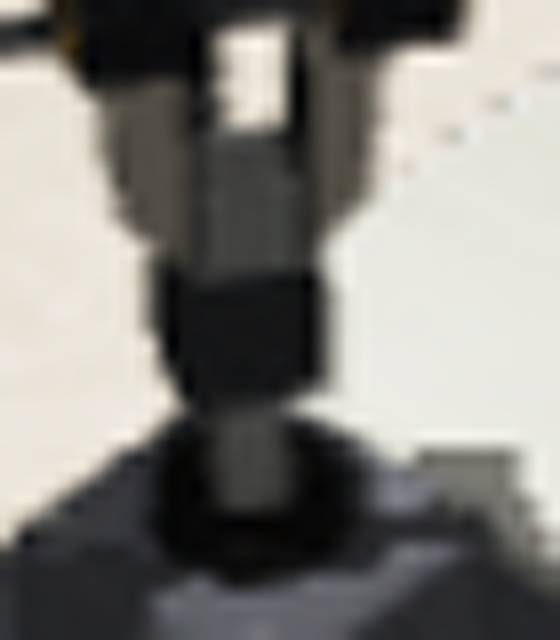

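```bash
python3 -m creep '[0,0,0,-0.0016,0.0028,0,0, 0,0,0,0,0,0.007,0, 0,0,0,0,0,0.007,0, 0,0,0,0,0,0,0]'; python3 -m creep '[0,0,0,0,0,0.004,0,0,0,0,0,0,0.003,0, 0,0,0,0,0,0,0]'
```

```text
t: 7.28
ee_pos: [0.5672, 0.0593, 0.1893]
orientation: [-1.15, -2.922, 0.001]
force: [0.4, 0.7, -3.0]
gripper_width: 0.0237
t: 7.65
ee_pos: [0.5675, 0.0594, 0.1829]
orientation: [-1.15, -2.923, 0.001]
force: [-1.3, -0.9, -3.5]
gripper_width: 0.0237
```

```bash
python3 -m creep '[0,0,0,0,0,0.002,0,0,0,0,0,0,0.002,0, 0,0,0,0,0,0,0]';python3 -m creep '[0,0,0,0,0,0.002,0,0,0,0,0,0,0,0]'
```

```text
t: 8.02
ee_pos: [0.5677, 0.0592, 0.1791]
orientation: [-1.151, -2.923, 0.0]
force: [-0.9, -1.2, -3.9]
gripper_width: 0.0238
t: 8.28
ee_pos: [0.5675, 0.0591, 0.177]
orientation: [-1.151, -2.923, 0.001]
force: [-2.2, -2.4, -2.9]
gripper_width: 0.024
```

```bash
python3 -m creep '[0,0,0,0,-0.0004,0.002,0,0,0,0,0,0,0.002,0, 0,0,0,0,0,0,0]';python3 -m creep '[0,0,0,0,0,0.003,0,0,0,0,0,0,0,0]'
```

```text
t: 8.65
ee_pos: [0.5673, 0.0591, 0.1729]
orientation: [-1.15, -2.923, 0.001]
force: [-2.1, -2.0, -4.7]
gripper_width: 0.0238
t: 8.9
ee_pos: [0.5673, 0.0591, 0.1699]
orientation: [-1.15, -2.923, 0.001]
force: [-2.0, -3.3, -4.2]
gripper_width: 0.0238
```

Sliding over the square cleanly. Seat it the remaining ~6 mm.

```bash
python3 -m creep '[0,0,0,0,-0.0004,0.002,0,0,0,0,0,0,0.002,0, 0,0,0,0,0,0,0]';python3 -m creep '[0,0,0,0,0,0.0015,0,0,0,0,0,0,0,0]';python3 -m creep '[0,0,0,0,0,0.001,0,0,0,0,0,0,0,0]'
```

```text
t: 9.28
ee_pos: [0.5673, 0.059, 0.166]
orientation: [1.15, 2.923, 0.0]
force: [-1.5, -2.2, -4.4]
gripper_width: 0.0236
t: 9.52
ee_pos: [0.5673, 0.0591, 0.1646]
orientation: [1.15, 2.923, 0.0]
force: [-1.6, -1.4, -3.8]
gripper_width: 0.0239
t: 9.78
ee_pos: [0.5674, 0.0589, 0.1641]
orientation: [1.15, 2.923, 0.001]
force: [-3.4, -3.1, 3.6]
gripper_width: 0.0236
```

```bash
python3 -m creep '[0,0,0,0,0,-0.0005,0.6, 0,0,0,0,0,0,0.6, 0,0,0,0,0,0,0.6, 0,0,0,0,0,0,0.6]'; python3 -m creep '[0,0,0,0,0,-0.026,0.6, 0,0,0,0,0,-0.03,0.6, 0,0,0,0,0,0,0.6]'
python3 - <<'E'
from h import *
p,d=r.camera("scene");crop(p,220,140,280,200,12,"c12.png");np.savez("s12.npz",p=p,d=d)
E
```

```text
t: 10.28
ee_pos: [0.5674, 0.0591, 0.1643]
orientation: [1.15, 2.923, 0.0]
force: [0.1, -0.3, -0.6]
gripper_width: 0.0542
t: 10.65
ee_pos: [0.5687, 0.059, 0.2224]
orientation: [1.149, 2.92, 0.004]
force: [0.3, 0.0, -0.6]
gripper_width: 0.0549
```

View pics/c12.png

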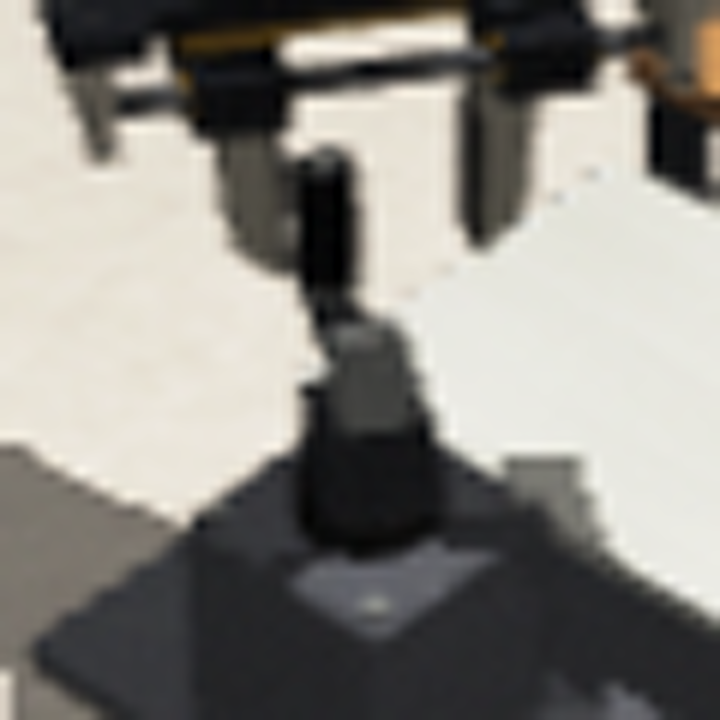

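Run:
```python
from h import *
for a in (130,133,137,141):
    c=np.radians(a); print(a,proj("scene",(.5668+.065*np.cos(c),.0585+.065*np.sin(c),.165)))
print(proj("scene",(.5668,.0585,.166)), "boss top seen ~",220+372/12,140+375/12-.5)
```

```text
130 [[248.71866818 157.8765756 ]]
133 [[247.81860405 157.93878019]]
137 [[246.62778606 158.06503414]]
141 [[245.45232038 158.24033711]]
[[250.16584428 168.24679286]] boss top seen ~ 251.0 170.75
```

```bash
python3 -m creep '[0,0,0,0.033,-0.001,0,0.6, 0,0,0,0.033,-0.001,0,0.6, 0,0,0,0,0,0.02,0.6, 0,0,0,0,0,0.022,0.6, 0,0,0,0,0,0.012,0.6, 0,0,0,0,0,0,0.5]' 12
python3 -m creep '[0,0,0,0,0,0,0.1, 0,0,0,0,0,0,0.1, 0,0,0,0,0,0,0.1, 0,0,0,0,0,0,0.1]'
python3 - <<'E'
from h import *
p,d=r.camera("scene");crop(p,220,130,280,190,12,"c13.png")
E
```

```text
t: 11.45
ee_pos: [0.5169, 0.1021, 0.1652]
orientation: [-1.15, -2.922, 0.003]
force: [-0.4, 0.3, 0.5]
gripper_width: 0.0491
t: 11.95
ee_pos: [0.5179, 0.1026, 0.1666]
orientation: [1.15, 2.923, 0.001]
force: [-0.2, 1.2, 1.6]
gripper_width: 0.022
```

View pics/c13.png

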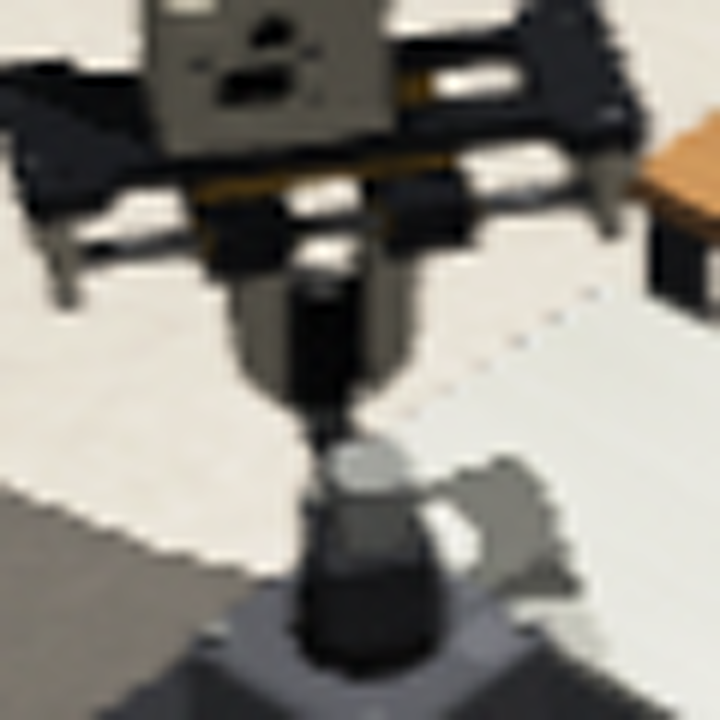

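```bash
python3 -c "
import numpy as np
f=np.radians(np.arange(0,361,15));P=.065*np.c_[np.cos(f),np.sin(f)];print(np.round(np.diff(P,axis=0)[:12],4))"
```

```text
[[-0.0022  0.0168]
 [-0.0065  0.0157]
 [-0.0103  0.0135]
 [-0.0135  0.0103]
 [-0.0157  0.0065]
 [-0.0168  0.0022]
 [-0.0168 -0.0022]
 [-0.0157 -0.0065]
 [-0.0135 -0.0103]
 [-0.0103 -0.0135]
 [-0.0065 -0.0157]
 [-0.0022 -0.0168]]
```

First 45°, gently, then check forces.

```bash
python3 -m creep '[0,0,0,-0.0022,0.0168,0,0.1, 0,0,0,-0.0065,0.0157,0,0.1, 0,0,0,-0.0103,0.0135,0,0.1, 0,0,0,0,0,0,0.1]'
python3 - <<'E'
from h import *
p,d=r.camera("scene");crop(p,220,130,280,190,12,"c14.png")
E
```

```text
t: 12.5
ee_pos: [0.5638, 0.1243, 0.1665]
orientation: [1.149, 2.924, 0.002]
force: [1.2, 1.8, 5.4]
gripper_width: 0.0219
```

View pics/c14.png

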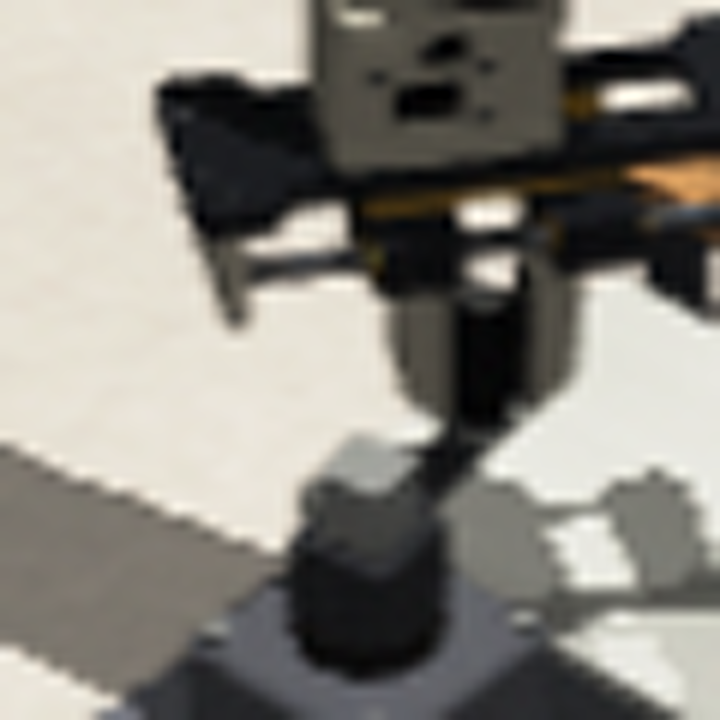

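```bash
python3 -m creep '[0,0,0,-0.0135,0.0103,0,0.1, 0,0,0,-0.0157,0.0065,0,0.1, 0,0,0,-0.0168,0.0022,0,0.1, 0,0,0,-0.0168,-0.0022,0,0.1, 0,0,0,-0.0157,-0.0065,0,0.1, 0,0,0,-0.0135,-0.0103,0,0.1, 0,0,0,-0.0103,-0.0135,0,0.1, 0,0,0,-0.0065,-0.0157,0,0.1, 0,0,0,-0.0022,-0.0168,0,0.1, 0,0,0,0,0,0,0.1]'
python3 - <<'E'
from h import *
p,d=r.camera("scene");crop(p,220,110,340,210,6,"c15.png")
E
```

```text
t: 13.8
ee_pos: [0.6112, 0.0118, 0.1662]
orientation: [-1.153, -2.921, 0.002]
force: [-0.1, -0.8, 3.6]
gripper_width: 0.0217
```

View pics/c15.png

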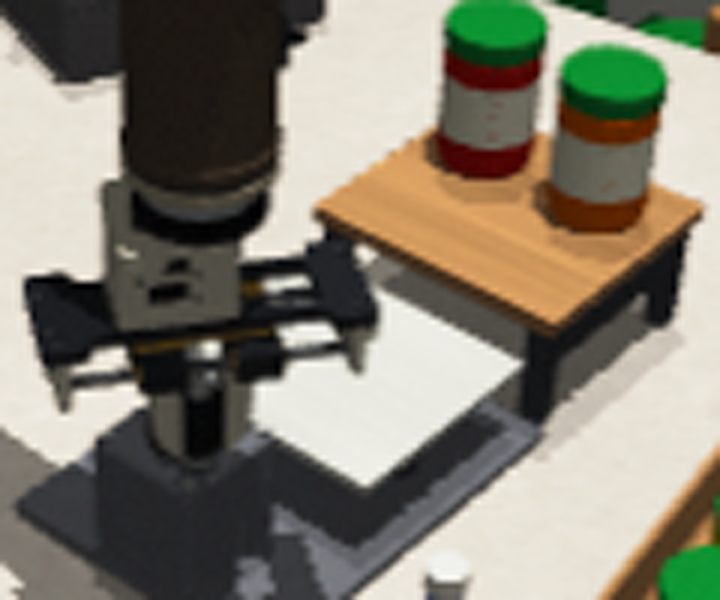

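```bash
python3 -m creep '[0,0,0,0.0022,-0.0168,0,0.1, 0,0,0,0.0065,-0.0157,0,0.1, 0,0,0,0.0103,-0.0135,0,0.1, 0,0,0,0.0135,-0.0103,0,0.1, 0,0,0,0.0157,-0.0065,0,0.1, 0,0,0,0.0168,-0.0022,0,0.1, 0,0,0,0.0168,0.0022,0,0.1, 0,0,0,0.0157,0.0065,0,0.1, 0,0,0,0.0135,0.0103,0,0.1, 0,0,0,0.0103,0.0135,0,0.1, 0,0,0,0.0065,0.0157,0,0.1, 0,0,0,0.0022,0.0168,0,0.1]'
python3 - <<'E'
from h import *
p,d=r.camera("scene");crop(p,220,110,340,210,6,"c16.png")
E
```

```text
t: 15.35
ee_pos: [0.5159, 0.1027, 0.1658]
orientation: [-1.149, -2.92, 0.004]
force: [-2.1, -4.4, 5.2]
gripper_width: 0.0214
```

View pics/c16.png

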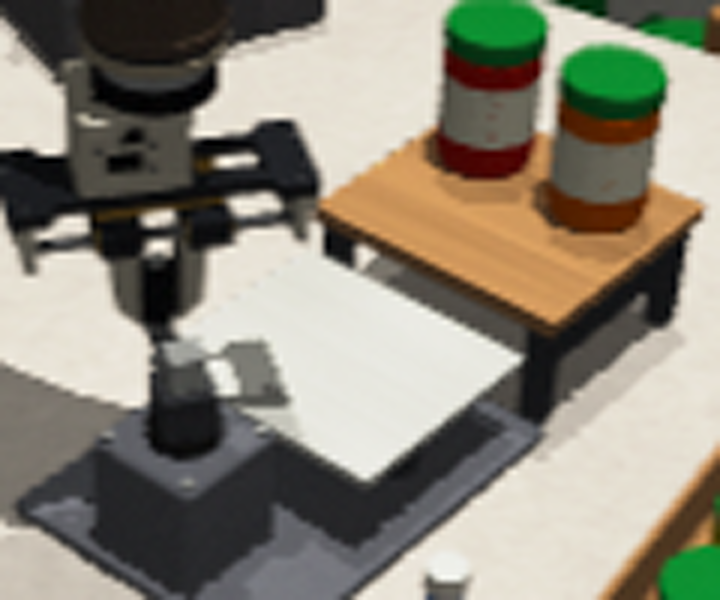

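```bash
python3 -m creep '[0,0,0,-0.0022,0.0168,0,0.1, 0,0,0,-0.0065,0.0157,-0.0005,0.1, 0,0,0,-0.0103,0.0135,0,0.1, 0,0,0,-0.0135,0.0103,0,0.1, 0,0,0,-0.0157,0.0065,0,0.1, 0,0,0,-0.0168,0.0022,0,0.1, 0,0,0,-0.0168,-0.0022,0,0.1, 0,0,0,-0.0157,-0.0065,0,0.1, 0,0,0,-0.0135,-0.0103,0,0.1, 0,0,0,-0.0103,-0.0135,0,0.1, 0,0,0,-0.0065,-0.0157,0,0.1, 0,0,0,-0.0022,-0.0168,0,0.1]'
```

```text
t: 16.9
ee_pos: [0.6116, 0.0126, 0.1665]
orientation: [-1.151, -2.922, 0.0]
force: [-0.5, 2.8, 0.1]
gripper_width: 0.0217
```

```bash
python3 -m creep '[0,0,0,0.0022,-0.0168,0,0.1, 0,0,0,0.0065,-0.0157,0,0.1, 0,0,0,0.0103,-0.0135,0,0.1, 0,0,0,0.0135,-0.0103,0,0.1, 0,0,0,0.0157,-0.0065,0,0.1, 0,0,0,0.0168,-0.0022,0,0.1, 0,0,0,0.0168,0.0022,0,0.1, 0,0,0,0.0157,0.0065,0,0.1, 0,0,0,0.0135,0.0103,0,0.1, 0,0,0,0.0103,0.0135,0,0.1, 0,0,0,0.0065,0.0157,0,0.1, 0,0,0,0.0022,0.0168,0,0.1]'
python3 - <<'E'
from h import *
np.set_printoptions(precision=4,suppress=True)
def meas(n,d,pl,sh):
    f=lambda L:np.array([atd(n,u,v,d) for u,v in L])
    a=f([(u,v) for u in range(pl[0],pl[1]) for v in range(pl[2],pl[3])]);b=f([(u,v) for u in range(sh[0],sh[1]) for v in range(sh[2],sh[3])])
    return np.median(a[:,2]),a[:,2].std(),np.median(b[:,2]),b[:,2].std()
for n,f,pl,sh in(("top","top0.npz",(180,205,180,210),(130,152,160,210)),("scene","scene0.npz",(280,290,168,180),(295,305,145,150))):
    d=np.load(f)["d"];print(n,meas(n,d,pl,sh))
p,d=r.camera("scene");crop(p,220,110,340,210,6,"c17.png");np.savez("s17.npz",p=p,d=d)
print(meas("scene",d,(280,290,168,180),(295,305,145,150)))
E
```

```text
t: 18.4
ee_pos: [0.5163, 0.1024, 0.1664]
orientation: [-1.15, -2.921, 0.002]
force: [-0.5, -3.4, 1.1]
gripper_width: 0.0216
top (np.float64(0.06578941065718658), np.float64(0.036262942923494156), np.float64(0.10047380716009752), np.float64(0.049985074174331665))
scene (np.float64(0.06694207755347081), np.float64(0.0811072378405485), np.float64(0.10169791948124918), np.float64(0.001711015174120333))
(np.float64(0.08618265569134081), np.float64(0.0018708116688449304), np.float64(0.10132352336505457), np.float64(0.0021462596157789757))
```

View pics/c17.png

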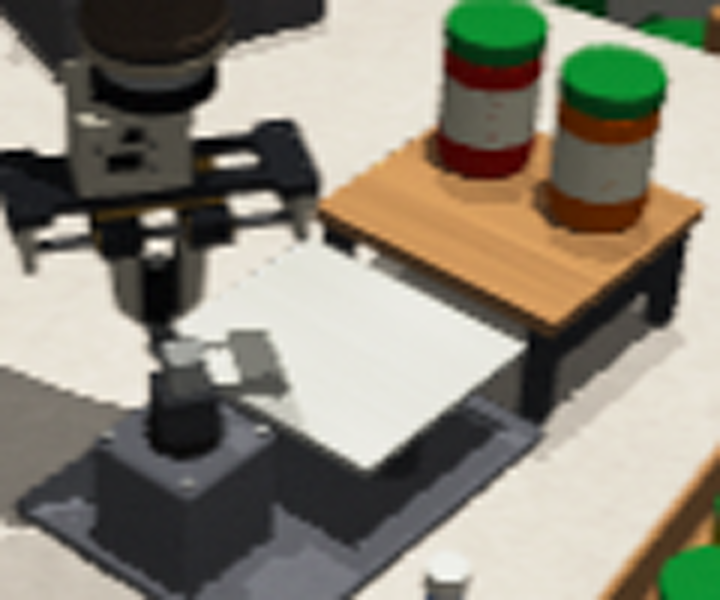

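```bash
python3 -m creep '[0,0,0,-0.0022,0.0168,0,0.1, 0,0,0,-0.0065,0.0157,0,0.1, 0,0,0,-0.0103,0.0135,0,0.1, 0,0,0,-0.0135,0.0103,0,0.1, 0,0,0,-0.0157,0.0065,0,0.1, 0,0,0,-0.0168,0.0022,0,0.1, 0,0,0,-0.0168,-0.0022,0,0.1, 0,0,0,-0.0157,-0.0065,0,0.1, 0,0,0,-0.0135,-0.0103,0,0.1, 0,0,0,-0.0103,-0.0135,0,0.1, 0,0,0,-0.0065,-0.0157,0,0.1, 0,0,0,-0.0022,-0.0168,0,0.1]'
```

```text
t: 19.95
ee_pos: [0.6117, 0.0127, 0.1666]
orientation: [-1.151, -2.922, 0.0]
force: [-1.1, 3.8, 0.6]
gripper_width: 0.0215
```

```bash
python3 -m creep '[0,0,0,0.0022,-0.0168,0,0.1, 0,0,0,0.0065,-0.0157,0,0.1, 0,0,0,0.0103,-0.0135,0,0.1, 0,0,0,0.0135,-0.0103,0,0.1, 0,0,0,0.0157,-0.0065,0,0.1, 0,0,0,0.0168,-0.0022,0,0.1, 0,0,0,0.0168,0.0022,0,0.1, 0,0,0,0.0157,0.0065,0,0.1, 0,0,0,0.0135,0.0103,0,0.1, 0,0,0,0.0103,0.0135,0,0.1, 0,0,0,0.0065,0.0157,0,0.1, 0,0,0,0.0022,0.0168,0,0.1]'
python3 - <<'E'
from h import *
np.set_printoptions(precision=4,suppress=True)
for n in("scene","top"):
    p,d=r.camera(n);np.savez(n+"18.npz",p=p,d=d)
    if n=="scene":crop(p,220,110,340,210,6,"c18.png")
    for nm,xs,ys in(("plat",(.60,.64),(.16,.29)),("shelf",(.58,.66),(.335,.37))):
        z=[]
        for x in np.linspace(*xs,12):
            for y in np.linspace(*ys,12):
                u,v=proj(n,(x,y,.098))[0]
                if 0<=u<511 and 0<=v<383: z.append(atd(n,u,v,d)[2])
        z=np.array(z);print(n,nm,len(z),np.median(z),np.percentile(z,[20,80]))
E
```

```text
t: 21.45
ee_pos: [0.5166, 0.1028, 0.1665]
orientation: [-1.149, -2.921, 0.002]
force: [-0.8, -3.8, 0.3]
gripper_width: 0.0216
scene plat 144 0.09605317805933139 [0.0939 0.0979]
scene shelf 144 0.10117408756649082 [0.0995 0.1028]
top plat 144 0.0957703302998123 [0.0943 0.098 ]
top shelf 144 0.10085325531532835 [0.0995 0.1023]
```

View pics/c18.png

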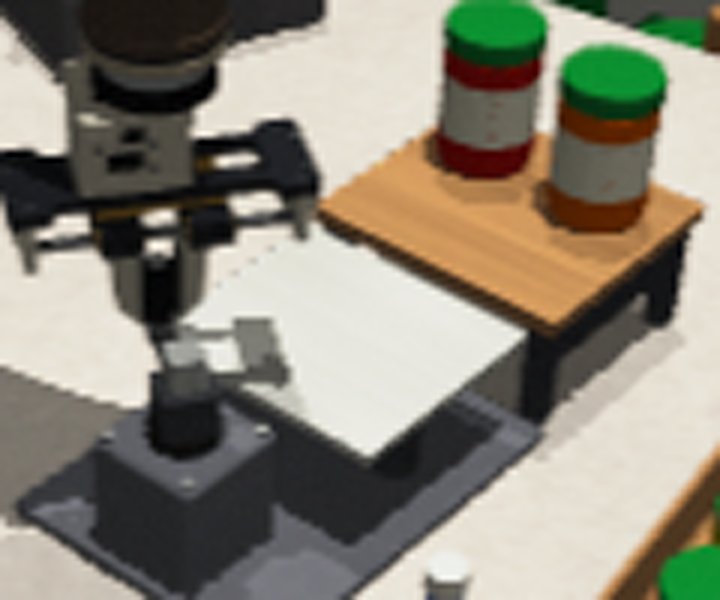

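Both cameras agree: 5.1 mm left, i.e. half a turn.

```bash
python3 -m creep '[0,0,0,-0.0022,0.0168,0,0.1, 0,0,0,-0.0065,0.0157,0,0.1, 0,0,0,-0.0103,0.0135,0,0.1, 0,0,0,-0.0135,0.0103,0,0.1, 0,0,0,-0.0157,0.0065,0,0.1, 0,0,0,-0.0168,0.0022,0,0.1, 0,0,0,-0.0168,-0.0022,0,0.1, 0,0,0,-0.0157,-0.0065,0,0.1, 0,0,0,-0.0135,-0.0103,0,0.1, 0,0,0,-0.0103,-0.0135,0,0.1, 0,0,0,-0.0065,-0.0157,0,0.1, 0,0,0,-0.0022,-0.0168,0,0.1]' 
python3 -m creep '[0,0,0,0,0,0,0.3, 0,0,0,0,0,0,0.6,0,0,0,0,0,0,0.6,0,0,0,0,0,0,0.6]'
python3 - <<'E'
from h import *
np.set_printoptions(precision=4,suppress=True)
for n in("scene","top"):
    p,d=r.camera(n);np.savez(n+"19.npz",p=p,d=d)
    if n=="scene":crop(p,220,110,340,210,6,"c19.png")
    for nm,xs,ys in(("plat",(.60,.64),(.18,.29)),("shelf",(.58,.66),(.335,.37))):
        z=[]
        for x in np.linspace(*xs,12):
            for y in np.linspace(*ys,12):
                u,v=proj(n,(x,y,.1))[0]
                z.append(atd(n,u,v,d)[2])
        z=np.array(z);print(n,nm,len(z),np.median(z),np.percentile(z,[20,80]))
E
```

```text
t: 23.05
ee_pos: [0.6117, 0.0127, 0.1666]
orientation: [-1.151, -2.923, 0.0]
force: [0.9, 5.3, 0.6]
gripper_width: 0.0218
t: 23.55
ee_pos: [0.6127, 0.0142, 0.1665]
orientation: [-1.149, -2.923, 0.001]
force: [0.3, -0.2, -1.1]
gripper_width: 0.0528
scene plat 144 0.10207996216375925 [0.0999 0.1497]
scene shelf 144 0.10153812550325453 [0.0997 0.1031]
top plat 144 0.1006639240934582 [0.099  0.1021]
top shelf 144 0.1006018734407449 [0.099  0.1022]
```

View pics/c19.png

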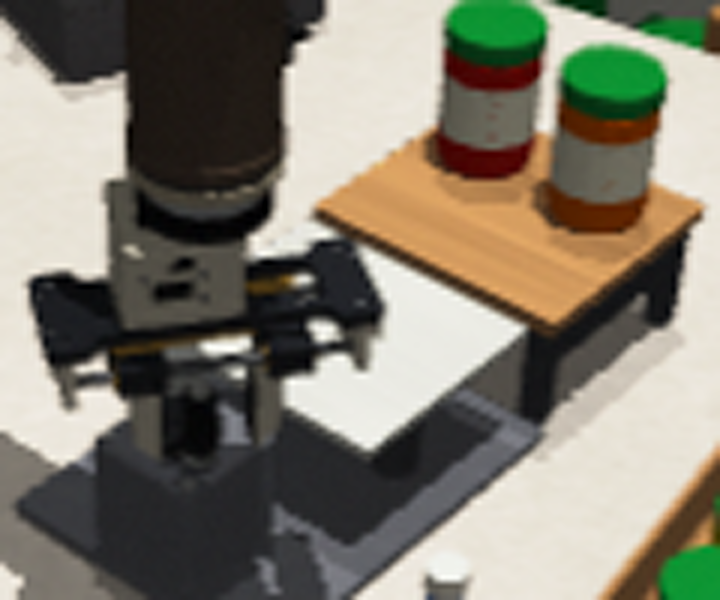

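Flush and released. Retreat upward, then check.

```bash
python3 -m creep '[0,0,0,0,0,-0.02,0.6, 0,0,0,0,0,-0.03,0.6, 0,0,0,0,0,-0.04,0.6,0,0,0,-0.03,-0.03,-0.02,0.6,0,0,0,-0.03,-0.03,0,0.6,0,0,0,-0.03,-0.03,0,0.6,0,0,0,0,0,0,0.6,0,0,0,0,0,0,0.6]'
python3 - <<'E'
from h import *
np.set_printoptions(precision=4,suppress=True)
for n in("scene","top"):
    p,d=r.camera(n)
    if n=="scene":
        crop(p,220,110,340,210,6,"c20.png")
        print("boss top proj",proj(n,(.5668,.0585,.166)))
    else: crop(p,200,150,300,250,6,"c21.png")
    for nm,xs,ys in(("plat",(.60,.64),(.18,.29)),("shelf",(.58,.66),(.335,.37))):
        z=np.array([atd(n,*proj(n,(x,y,.1))[0],d)[2] for x in np.linspace(*xs,12) for y in np.linspace(*ys,12)])
        print(n,nm,np.median(z),np.percentile(z,[20,80]))
E
```

```text
t: 24.65
ee_pos: [0.6173, -0.1127, 0.2765]
orientation: [-1.15, -2.923, -0.001]
force: [0.2, 0.0, -0.7]
gripper_width: 0.055
boss top proj [[250.1658 168.2468]]
scene plat 0.10102545351383052 [0.0991 0.1027]
scene shelf 0.10154571775552385 [0.0993 0.1035]
top plat 0.10027219775330592 [0.099 0.102]
top shelf 0.10045766512764326 [0.0991 0.1018]
```

View pics/c20.png

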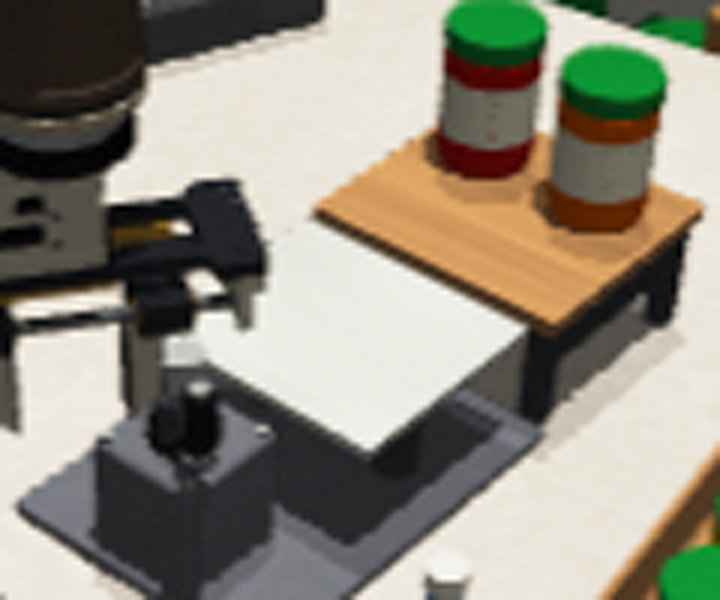

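View pics/c21.png

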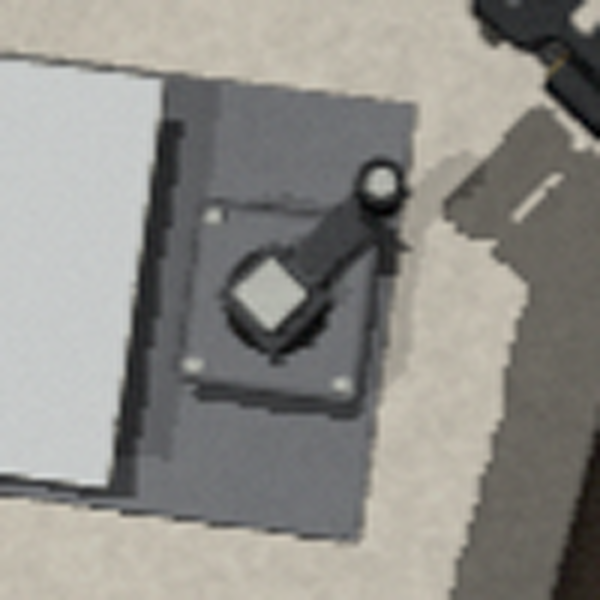

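Run:
```python
from h import *
p,d=r.camera("top")
print(np.median([atd("top",244.6+i,198.4+j,d) for i in(-1,0,1) for j in(-1,0,1)],axis=0), atz("top",244.6,198.4,.166))
print(r.finish_job())
```

```text
[0.56662881 0.05804887 0.1666595 ] [0.56671187 0.05798817 0.166     ]
the job is handed in; nothing more can be done
None
```

The platform is wound up flush with the shelf and the crank is still seated on the shaft. I handed the job in at about 25 s of the 72 s allowed; no verdict was reported.

- **Seating:** I carried the crank by its boss, turned it to the square's angle and lowered it onto the shaft. It went down without jamming, with only a few newtons until it met the collar.
- **Winding:** I gripped the handle lightly and turned it about 3.5 turns clockwise. The wrist readings between moves stayed under about 7 N. I then let go and backed off.

Last checks:

| Check | Result |
|---|---|
| Platform height against shelf, top camera | 100.3 mm against 100.5 mm |
| Platform height against shelf, scene camera | 101.0 mm against 101.5 mm |
| Boss top height | 0.167 m measured, 0.166 m expected if fully seated |
| Crank centring | within 1 mm of the shaft axis measured at the start |
| Goods visible in the final pictures | tubs look unmoved; I did not check the others again one by one |

One early scene-camera reading of the shaft differed from the top camera by several millimetres. I used the top camera plus a picture taken with the crank above the shaft, and the fit showed that was right.

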